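# Present the thrust ball to the drill spindle

### The arm

A 6-joint arm with a two-finger parallel gripper is mounted at the origin on the work surface. World frame = base frame: x ahead of the robot, y to its left, z up, the work surface at z = 0. Lengths are in m, angles in rad, forces in N, time in s.
With the tool pointing down it reaches from about 0.3 to 0.875 m from the base axis. Payload 6.4 kg.
Tool frame: the origin (TCP) lies midway between the tips of the shut fingers; the grasp point (between the pads) lies 19 mm behind it; z points along the fingers, y is the line along which they close (so a half turn about z gives the same grasp; the last joint's range is limited). The gripper opens to 85 mm and grips with 20 to 120 N. Pads are 22 mm wide; open, the fingers measure 114 mm over their backs; the gripper's body (76 mm by 85 mm) begins 54 mm behind the grasp point. The pads swing forward as they close: fully open they stand 13 mm farther back than shut.
Start: joints at [1.018, 0.181, 1.607, -0, 1.354, -0.206], TCP at [0.195, 0.541, 0.231] pointing down, gripper open.
Joint ranges: [-2.99, 2.99], [-0.89, 2.07], [0.3, 2.58], [-1.14, 4.28], [0, 2.63], [-3.12, 3.12]. Speed limits (rad/s): [2.57, 2.57, 3.01, 3.14, 3.14, 3.14].

### API

Orientations are given as a unit quaternion [w, x, y, z].
In Python, from bench import ctrl gives the robot as it stands. The module is installed in compiled form; this text tells all that it offers.
- The arm moves only by the tool move_arm, never from a script. Its argument "plan" is one flat list of numbers, 6 for each row, row after row: the shift along the world's x, y, z in units of 50 mm (1.0 is 50 mm), then the turn, a rotation vector about the world's x, y, z in rad. A call has 1 to 10 rows; each row is the pose to reach, as a shift and turn from the pose commanded when the call began; what a row does not reach only later rows make up. A row lasts 1/8 s, in which the tool goes at most 62.5 mm and 10.7 degrees, less where a joint would pass 70% of its speed; a pose out of reach is approached as far as the arm can. A call with a gripper value outside its range is refused whole. "grip" is the finger opening in mm, from 0 to 85.4, set as the call begins (left out, the last holds). The fingers move at their own pace and stop on an object; the grip force is fixed at half the most. Time passes only in rows, so rows that repeat a pose let the fingers close. It gives the time, the measured TCP pose, the force, the opening and the grip force at its end, in the units of the state.
- ctrl.get_obs(): the state, without advancing time (a new reading comes with each control period).
- ctrl.camera(name): name is "scene" or "top" or "wrist"; returns a dict with "pixels" (420x560x3 uint8, red, green, blue), "fx", "fy", "cx", "cy" (pixels), "dist_coeffs" ([k1, k2, p1, p2, k3] as OpenCV has them; the pictures are not rectified), "origin" and "attitude" of the camera in the world. Camera axes: x right, y down, z forward; pixel columns grow to the right and rows downward; lengths in m; the calibration is good to about 2 mm. A picture is of the moment at which its call begins. There is no depth.
- ctrl.hand_in(): hands the job in; it is judged then, once.
The state is a dict: "time_s": time; "q": joint angles; "dq": joint speeds; "joint_efforts": joint torques, N m; "eef_pos": TCP position; "eef_rot": TCP orientation; "wrist_force": force on the tool from outside, world axes, zero at the start; "torque": the same for the moment, N m; "opening": opening from 0.0 (shut) to 1.0 (fully open); "grasp_force": force on a finger pad.
Only numpy, scipy, OpenCV 4.12 (cv2) and the standard library are available. Lean on these libraries where they do the work, as an engineer would, in place of code of your own. Each camera call takes 0.05 s, during which the arm holds its last target. There are 200 camera calls.

### The job

The walnut dish with the pouring lip holds one loose steel bearing ball. Take the dish by its two flat sides, lift it straight up clear of the bench, then turn it a quarter turn in the air so that its lip points along the vice's jaws, and bring the lip end over the bearing cup on top of the drill spindle in the vice, one to three centimetres above the cup and touching nothing there, ready to pour. Keep the dish level and move smoothly so that the ball stays in the middle of the hollow, leave the other things on the bench where they are, and finish while still holding the dish there, level and still.

Things in the scene. Friction and masses are not known exactly. Their poses are not given: they have to be found in the camera images.
- dish: Loose dark walnut block dish, 60 mm wide (y), 32 mm tall, 0.08-0.13 kg: round hollow, narrow pouring lip. Origin on its underside below the hollow's middle; x towards the lip, z up. Reaches -36 mm in x; body to +36 mm, then the lip, 18 to 26 mm wide, to +60 mm. Grip across the flat upright sides y = +-30 mm (x -26 to +20 mm). At the start the lip points to world +x within 0.3 rad
- dish_mid (a point): The middle of the dish, half-way up: 16 mm above its underside, on the axis of the hollow; axes as the dish's (x towards the lip)
- lip_tip (a point): The end of the dish's lip, 60 mm forward (dish x) of the middle and 20 mm above the dish's underside, midway in the lip's thickness (underside 3 mm lower, top 4 to 12 mm higher)
- hollow (a point): The place where the ball's centre lies when the ball rests in the middle of the hollow: on the hollow's axis, 22 mm above the dish's underside. The hollow is a smooth shallow bowl of 60 mm radius of curvature, 54 mm wide at the rim; the ball rolls in it freely
- ball_center (a point): Centre of the loose steel ball, 14 mm in diameter, 12 g, lying in the dish's hollow
- cup (a point): Centre of the mouth of the steel bearing cup (26 mm outside, 18 mm inside diameter), facing up, 165 mm above the bench, on top of the upright drill spindle held in the vice. Below it a brass pinion 33 mm across (16 to 31 mm under the mouth) and a chuck 36 mm across. Fixed. Axes as the vice's: y along the jaws, x square to them
- round_dish: Empty round walnut dish without a lip, 88 mm across, 24 mm tall, loose; origin on its underside at the centre. Leave alone
- grip: Turned wooden drill handle standing on end, 37 mm across, 109 mm tall, loose; origin at its foot. Leave alone
- end_cap: Brass ring, 32 mm across, 12 mm tall, lying flat, loose; origin on its underside. Leave alone
- tin: Round metal grease tin, 72 mm across, 52 mm tall, loose; origin on its underside. Leave alone
- brace: Hand brace (crank drill) lying on the bench beyond the dishes, 400 mm long, 75 mm tall at its wooden head, loose; origin on the bench below the middle of its axis. Leave alone
- bit_long: Auger bit lying on the bench on the robot's right, 250 mm long, 18 mm thick, loose; origin under its middle. Leave alone
- driver: Screwdriver lying on the bench beyond the vice on the robot's left, 200 mm long, loose. Leave alone
- vice: Bench vice, fixed, to the robot's left, turned by up to 0.12 rad. Origin on the bench under the spindle; y along the jaws (100 mm wide, tops 96 mm above the bench); its screw and T-handle reach 180 mm towards the robot (-x), its body 120 mm towards +x, 100 mm either side in y; all of it but the spindle is under 100 mm tall

How it is judged:
On the way, in this order (a step that is already met when the one before it is completed fails the run):
1. the dish is lifted clear of the bench, not yet turned, with the ball in it (height (world z) of dish_mid above 0.036 m and angle between the x axis of dish and the x axis of cup, either way round below 0.75 rad and distance between ball_center and hollow below 0.012 m), for 0.1 s.
2. the dish has been turned a quarter turn in the air, level, to lie along the jaws (height (world z) of dish_mid above 0.036 m and angle between the x axis of dish and the y axis of cup, either way round below 0.2 rad and angle between dish's own z axis and vertical below 0.1 rad), for 0.2 s.
At the end, for the whole second after the job is handed in: The gripper holds the dish still (under 20 mm/s): lip end within 14 mm horizontally of the cup's axis and 6 to 38 mm above its mouth, lip pointing along the jaws within 0.2 rad (from either side), dish level within 5 degrees, ball within 7 mm of the middle of the hollow (horizontal distance between lip_tip and cup below 0.014 m and z of lip_tip in the frame of cup between 0.006 and 0.038 m and angle between the x axis of dish and the y axis of cup, either way round below 0.2 rad and angle between dish's own z axis and vertical below 0.087 rad and distance between ball_center and hollow below 0.007 m and contact force between dish and the fingers above 1 N and linear speed of dish below 0.02 m/s); the arm keeps its last pose, push and grip.
It fails at once if the ball rolls out of the middle of the hollow (more than 15 mm) (distance between ball_center and hollow above 0.015 m).
It fails at once if the dish is tipped more than 12 degrees (angle between dish's own z axis and vertical above 0.21 rad).
It fails at once if the dish or the fingers knock against the vice or the spindle, or the dish against the round dish (contact force between dish and round_dish above 1 N or contact force between any of dish, the fingers and vice above 1 N).
It fails at once if another thing on the bench is moved more than 25 mm (distance of any of round_dish, grip, end_cap, tin, brace, bit_long, driver from where it was at the start of the episode above 0.025 m).
It also fails if it takes over 64 s, if anything falls off the work surface, if the arm or the gripper's body presses on something with over 40 N, if the wrist force passes 120 N, or if a joint passes its speed limit or range.

## Working session

There is one attempt and no reset: what is moved stays moved. The work goes in short steps, Python scripts to look and compute and a tool call to move; the robot and the scene stay as the last step left them, time stands still between calls to the robot, and variables do not carry over. Pictures are saved under pics/ and viewed, at most 10 in all, crops included, and the job is handed in when it is done.

Besides the shell and the picture viewer there is one more tool, called after ">>>" as name(argument=value, ...) on one line, values as JSON. move_arm: Moves the arm, as the interface text tells. Its arguments: {"type":"object","properties":{"plan":{"type":"array"},"grip":{"type":"number"}},"required":["plan"]}

```bash
mkdir -p pics; cat > h.py <<'E'
import numpy as np, cv2
from scipy.spatial.transform import Rotation as R
from bench import ctrl
def cam(n):
    c=ctrl.camera(n); a=np.array(c["attitude"],float)
    c["R"]=a if a.shape==(3,3) else R.from_quat(a,scalar_first=True).as_matrix()
    c["K"]=np.array([[c["fx"],0,c["cx"]],[0,c["fy"],c["cy"]],[0,0,1]]); c["D"]=np.array(c["dist_coeffs"],float)
    c["o"]=np.array(c["origin"],float); return c
def rays(c,uv):
    p=cv2.undistortPoints(np.array(uv,float).reshape(-1,1,2),c["K"],c["D"]).reshape(-1,2)
    return np.c_[p,np.ones(len(p))]@c["R"].T
def plane(c,uv,z):
    d=rays(c,uv); return c["o"]+d*((z-c["o"][2])/d[:,2])[:,None]
def tri(c1,u1,c2,u2):
    A=0;b=0
    for c,u in((c1,u1),(c2,u2)):
        d=rays(c,[u])[0]; d/=np.linalg.norm(d); P=np.eye(3)-np.outer(d,d); A=A+P; b=b+P@c["o"]
    return np.linalg.solve(A,b)
def proj(c,X):
    Rw=c["R"].T; return cv2.projectPoints(np.array(X,float).reshape(-1,1,3),cv2.Rodrigues(Rw)[0],-Rw@c["o"],c["K"],c["D"])[0].reshape(-1,2)
def save(c,f): cv2.imwrite(f,c["pixels"][:,:,::-1])
E
python3 - <<'E'
from h import *
for n in("top","scene","wrist"):
    c=cam(n); save(c,f"pics/{n}0.png"); print(n,c["attitude"],c["o"],c["fx"],c["D"])
print(ctrl.get_obs())
E
```

```text
top [-0.05591961  0.71223523 -0.69648484  0.06710323] [ 3.22829197e-01 -7.19266942e-05  1.43574197e+00] 542.8967137362755 [-0.21320215  0.          0.          0.          0.        ]
scene [-0.23008827  0.83274002  0.48480688 -0.13625615] [ 0.99165653 -0.22459095  0.87822417] 383.53181543522805 [0.00086524 0.         0.         0.         0.        ]
wrist [0.1284213  0.80848335 0.56735202 0.08929909] [0.12018126 0.5660468  0.37231496] 365.79129448805526 [-0.06418157  0.          0.          0.          0.        ]
{'time_s': 0.15, 'q': array([ 1.01768182e+00,  1.81395980e-01,  1.60777357e+00,  5.94567944e-07,
        1.35378120e+00, -2.06268672e-01]), 'dq': array([ 0.00131306, -0.00022027, -0.00467514,  0.00140545, -0.00066822,
        0.00114786]), 'joint_efforts': array([ 1.57098333e-03, -4.45262718e+01, -3.51691711e+01, -1.22724159e-04,
        5.71128257e-03, -2.23535920e-05]), 'eef_pos': array([0.19520418, 0.54040815, 0.230579  ]), 'eef_rot': array([-2.51949202e-04,  1.72554950e-01,  9.84999659e-01, -6.30581195e-04]), 'wrist_force': array([0.81120963, 0.06311427, 0.8038237 ]), 'torque': array([-0.01856296, -0.0056156 ,  0.02609191]), 'grasp_force': 0.0, 'opening': 1.0004561155210403}
```

View pics/top0.png

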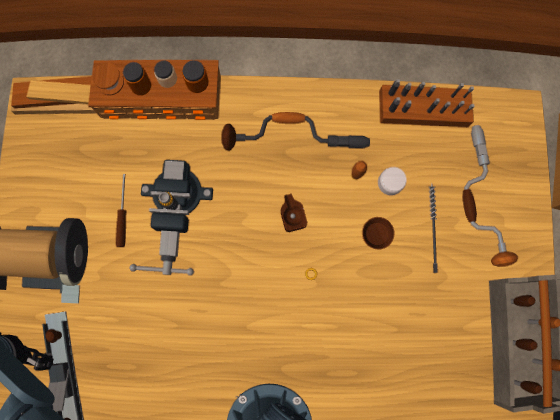

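View pics/scene0.png

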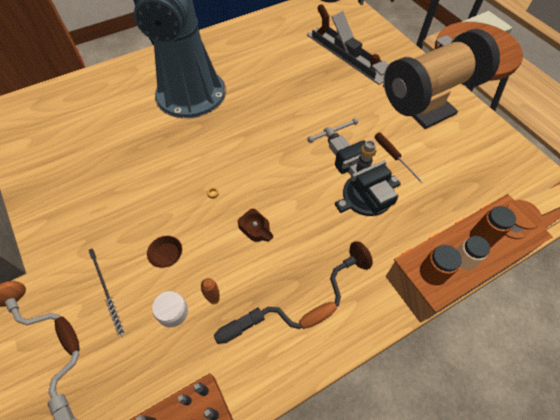

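The top view shows the dish at about (293,214) with its lip up at (290,197), and the vice spindle near (167,199). In the scene view the dish is at (255,225) and the cup at (369,147). I'll zoom in on both.

```bash
python3 - <<'E'
import cv2,numpy as np
t=cv2.imread("pics/top0.png");s=cv2.imread("pics/scene0.png")
f=lambda im,x,y:cv2.resize(im[y:y+48,x:x+64],None,fx=6.2,fy=6.2,interpolation=cv2.INTER_CUBIC)
cv2.imwrite("pics/z1.png",np.vstack([np.hstack([f(t,262,190),f(t,136,175)]),np.hstack([f(s,224,202),f(s,337,130)])]))
E
python3 - <<'E'
from h import *
for n in("top","scene"):
    c=cam(n); hsv=cv2.cvtColor(c["pixels"],cv2.COLOR_RGB2HSV)
    m=((hsv[:,:,2]<110)).astype(np.uint8)
    x,y,w,h=(262,185,64,60) if n=="top" else (230,195,55,60)
    mm=np.zeros_like(m); mm[y:y+h,x:x+w]=m[y:y+h,x:x+w]
    cs,_=cv2.findContours(mm,cv2.RETR_EXTERNAL,cv2.CHAIN_APPROX_NONE); k=max(cs,key=cv2.contourArea)
    print(n,cv2.contourArea(k),cv2.boundingRect(k),cv2.approxPolyDP(k,2,True).reshape(-1,2).tolist())
    print(np.round(plane(c,cv2.approxPolyDP(k,2,True).reshape(-1,2),0.032),3).tolist())
E
```

```text
top 629.0 (281, 194, 26, 38) [[290, 194], [285, 195], [285, 202], [281, 208], [287, 231], [302, 228], [306, 224], [302, 206]]
[[0.607, -0.042, 0.032], [0.604, -0.029, 0.032], [0.586, -0.029, 0.032], [0.569, -0.019, 0.032], [0.509, -0.036, 0.032], [0.518, -0.075, 0.032], [0.528, -0.085, 0.032], [0.576, -0.074, 0.032]]
scene 704.0 (238, 209, 35, 33) [[238, 220], [239, 228], [251, 239], [269, 240], [272, 237], [267, 221], [254, 209]]
[[0.525, -0.081, 0.032], [0.547, -0.089, 0.032], [0.589, -0.077, 0.032], [0.613, -0.04, 0.032], [0.61, -0.029, 0.032], [0.564, -0.018, 0.032], [0.517, -0.031, 0.032]]
```

View pics/z1.png

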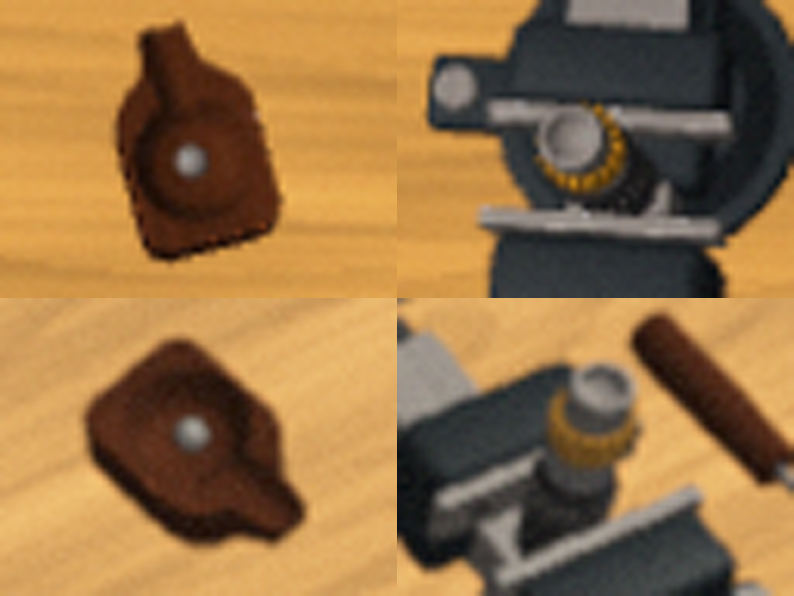

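Top crops: ball at about px (292.6,215.8), lip end at about (288.3,195.5), cup mouth at about (164.2,197.6). Scene crops: ball (255,223.6), cup mouth (370.5,143.7).

```bash
python3 - <<'E'
from h import *
t=cam("top");s=cam("scene")
f=lambda x,y,X,Y:np.array([X+x/6.2-.42,Y+y/6.2-.42])
bt=f(190,160,262,190);bs=f(192,134,224,202)
ct=f(174,140,136,175);cs=f(207,85,337,130)
print("ball tri",tri(t,bt,s,bs), "top@.022",plane(t,[bt],.022),"scene",plane(s,[bs],.022))
print("cup tri",tri(t,ct,s,cs),"@.165",plane(t,[ct],.165),plane(s,[cs],.165))
l=tri(t,f(163,32,262,190),s,f(300,208,224,202)); print("lip tri",l)
# dish yaw from right top edge, left lip etc.
e=plane(t,[f(250,95,262,190),f(279,195,262,190)],.032); d=e[0]-e[1]; print("yaw right edge",np.arctan2(d[1],d[0]))
d=plane(t,[f(163,32,262,190)],.028)[0]-plane(t,[bt],.022)[0]; print("yaw lip",np.arctan2(d[1],d[0]),d)
e=plane(s,[f(88,118,224,202),f(172,42,224,202)],.032);d=e[1]-e[0];print("back edge yaw",np.arctan2(d[1],d[0])-np.pi/2)
# vice jaw bars (96mm)
for a,b in(((90,108),(333,127)),((85,220),(322,232))):
    e=plane(t,[f(*a,136,175),f(*b,136,175)],.096); d=e[0]-e[1]; print("jaw yaw",np.arctan2(d[1],d[0])-np.pi/2)
E
```

```text
ball tri [ 0.55143333 -0.04823756  0.02698039] top@.022 [[ 0.55205243 -0.04893168  0.022     ]] scene [[ 0.5490389  -0.04667775  0.022     ]]
cup tri [0.56615881 0.26615013 0.16650576] @.165 [[0.56568112 0.2652526  0.165     ]] [[0.56573362 0.26858169 0.165     ]]
lip tri [ 0.60599442 -0.0320611   0.03656494]
yaw right edge 0.2935086556062127
yaw lip 0.2305555359922115 [0.05405939 0.01268933 0.006     ]
back edge yaw 0.31583875792169547
jaw yaw -0.056187466054187674
jaw yaw -0.02605451727624719
```

>>> move_arm(plan=[0.475,-0.785,0,0,0,-0.168,0.95,-1.57,0,0,0,-0.336,1.425,-2.355,0,0,0,-0.504,1.9,-3.14,0,0,0,-0.672,2.375,-3.925,0,0,0,-0.84,2.85,-4.71,0,0,0,-1.008,3.325,-5.495,0,0,0,-1.176,3.8,-6.28,0,0,0,-1.344,4.275,-7.065,0,0,0,-1.512,4.75,-7.85,0,0,0,-1.68], grip=85)

```text
time_s: 1.6
eef_pos: [0.4336, 0.1469, 0.2315]
eef_rot: [0.0, 0.85, 0.527, 0.0]
wrist_force: [0.9, 0.1, 0.5]
opening: 0.996
grasp_force: 0.0
```

>>> move_arm(plan=[0.475,-0.785,0,0,0,-0.168,0.95,-1.57,0,0,0,-0.336,1.425,-2.355,0,0,0,-0.504,1.9,-3.14,0,0,0,-0.672,2.37,-3.93,0,0,0,-0.835,2.37,-3.93,0,0,0,-0.835,2.37,-3.93,0,0,0,-0.835,2.37,-3.93,0,0,0,-0.835])

```text
time_s: 2.6
eef_pos: [0.5509, -0.0471, 0.2313]
eef_rot: [-0.0, 0.99, 0.14, -0.0]
wrist_force: [1.3, 0.6, -0.3]
opening: 0.997
grasp_force: 0.0
```

```bash
python3 - <<'E'
from h import *
o=ctrl.get_obs(); print(o["time_s"],o["eef_pos"],o["eef_rot"],o["q"])
c=cam("wrist"); save(c,"pics/w1.png"); print(c["o"],proj(c,[[.551,-.048,.022],[.609,-.031,.02]]))
E
```

```text
2.6 [ 0.55089296 -0.04708235  0.2312818 ] [-1.65478680e-04  9.90084927e-01  1.40469906e-01 -1.23948436e-04] [-3.00076241e-01  1.31918944e-01  1.66279509e+00  1.98412612e-04
  1.34724407e+00  9.88804035e-01]
[ 0.626787   -0.02651049  0.37308249] [[282.73921907 168.86731216]
 [282.49788941 105.36524094]]
```

View pics/w1.png

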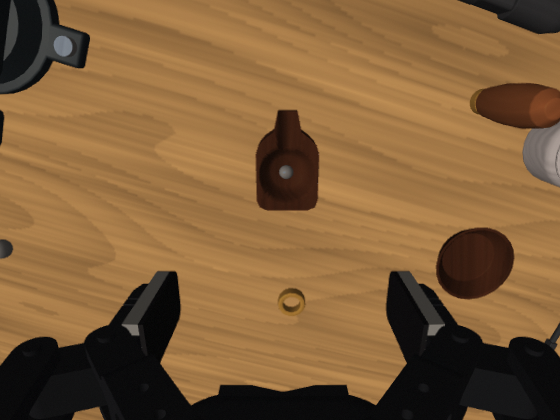

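The wrist view shows the dish square to the pads: ball at (286,172), sides at columns 257 and 319. I'll measure it by mask and triangulate the height.

```bash
python3 - <<'E'
from h import *
c=cam("wrist");t=cam("top")
hsv=cv2.cvtColor(c["pixels"],cv2.COLOR_RGB2HSV)
m=np.zeros((420,560),np.uint8); m[95:225,240:335]=(hsv[95:225,240:335,2]<120)
k=max(cv2.findContours(m,0,1)[0],key=cv2.contourArea)
print(cv2.boundingRect(k))
for r in(112,118,150,160,180,195,205):
    x=np.where(m[r])[0]; print(r,x.min(),x.max(),np.round(plane(c,[[x.min()-.5,r],[x.max()+.5,r]],.032)[:,:2],4).tolist())
g=hsv[155:190,270:305]; b=((g[:,:,1]<90)&(g[:,:,2]>70)); ys,xs=np.where(b); u=[xs.mean()+270,ys.mean()+155]; print("ball",u,b.sum(),plane(c,[u],.022),"tri w/top",tri(c,u,t,[292.2,215.4]))
E
```

```text
(256, 110, 63, 101)
112 277 297 [[0.6026, -0.0273], [0.6079, -0.0456]]
118 276 298 [[0.5971, -0.0278], [0.603, -0.0481]]
150 257 317 [[0.5638, -0.0187], [0.5797, -0.0737]]
160 256 318 [[0.5544, -0.0203], [0.5709, -0.0775]]
180 256 317 [[0.5355, -0.0253], [0.5521, -0.0826]]
195 256 317 [[0.5209, -0.0291], [0.5377, -0.0872]]
205 259 314 [[0.5118, -0.0346], [0.5271, -0.0875]]
ball [np.float64(284.5853658536585), np.float64(171.8780487804878)] 123 [[ 0.54871977 -0.05061153  0.022     ]] tri w/top [ 0.55064226 -0.04927905  0.03089511]
```

>>> move_arm(plan=[-0.03,-0.1,-0.5,0,0,0,-0.03,-0.1,-1.2,0,0,0,-0.03,-0.1,-1.9,0,0,0,-0.03,-0.1,-2.6,0,0,0,-0.03,-0.1,-3.2,0,0,0,-0.03,-0.1,-3.7,0,0,0,-0.03,-0.1,-4.1,0,0,0,-0.03,-0.1,-4.4,0,0,0,-0.03,-0.1,-4.58,0,0,0,-0.03,-0.1,-4.58,0,0,0])

```text
time_s: 4.0
eef_pos: [0.5497, -0.053, 0.002]
eef_rot: [-0.0, 0.99, 0.14, -0.0]
wrist_force: [0.3, 0.4, -0.2]
opening: 0.994
grasp_force: 0.0
```

>>> move_arm(plan=[0,0,0,0,0,0,0,0,0,0,0,0,0,0,0,0,0,0,0,0,0,0,0,0,0,0,0,0,0,0,0,0,0,0,0,0], grip=66)

```text
time_s: 4.75
eef_pos: [0.5499, -0.0532, 0.0023]
eef_rot: [-0.0, 0.99, 0.139, 0.0]
wrist_force: [0.2, 0.1, 0.4]
opening: 0.777
grasp_force: 0.0
```

```bash
python3 - <<'E'
from h import *
c=cam("wrist"); save(c,"pics/w2.png"); print(ctrl.get_obs()["eef_pos"])
E
```

```text
[ 0.54991611 -0.05323222  0.00228443]
```

View pics/w2.png

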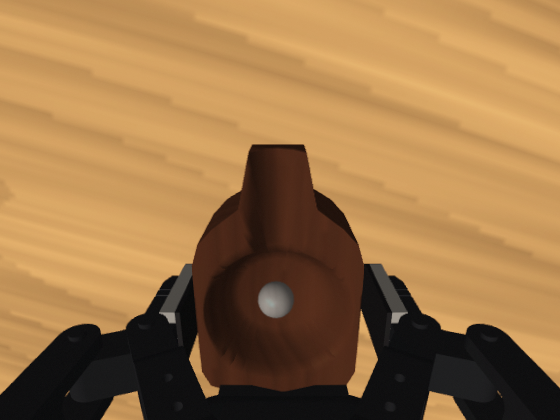

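The dish sits centred between the pads (sides at columns 193 and 363, ball at (275,300)). Closing.

>>> move_arm(plan=[0,0,0,0,0,0,0,0,0,0,0,0,0,0,0,0,0,0,0,0,0,0,0,0,0,0,0,0,0,0], grip=61)

```text
time_s: 5.42
eef_pos: [0.5499, -0.0532, 0.0023]
eef_rot: [-0.0, 0.99, 0.139, -0.0]
wrist_force: [0.2, 1.3, 1.7]
opening: 0.713
grasp_force: 0.9
```

>>> move_arm(plan=[0,0,0,0,0,0,0,0,0,0,0,0,0,0,0,0,0,0,0,0,0,0,0,0,0,0,0,0,0,0,0,0,0,0,0,0], grip=50)

```text
time_s: 6.18
eef_pos: [0.5504, -0.0535, 0.0027]
eef_rot: [0.0, 0.99, 0.139, 0.0]
wrist_force: [0.1, -0.6, 5.8]
opening: 0.691
grasp_force: 65.4
```

```bash
cat > b.py <<'E'
from h import *
c=cam("wrist"); hsv=cv2.cvtColor(c["pixels"],cv2.COLOR_RGB2HSV)
g=hsv[265:345,225:335]; b=((g[:,:,1]<90)&(g[:,:,2]>60)).astype(np.uint8)
n,l,s,ce=cv2.connectedComponentsWithStats(b); i=1+s[1:,4].argmax()
o=ctrl.get_obs(); print("ball px",ce[i]+[225,265],s[i,4],"pos",o["eef_pos"],"t",o["time_s"],"q6",o["q"][5])
E
python3 b.py
```

```text
ball px [282.39004975 300.65970149] 1005 pos [ 0.55038774 -0.05347984  0.00264448] t 6.225 q6 0.9796264289747026
```

>>> move_arm(plan=[0,0,0.03,0,0,0,0,0,0.1,0,0,0,0,0,0.22,0,0,0,0,0,0.38,0,0,0,0,0,0.56,0,0,0,0,0,0.76,0,0,0,0,0,0.96,0,0,0,0,0,1.16,0,0,0,0,0,1.36,0,0,0,0,0,1.56,0,0,0])

```text
time_s: 7.48
eef_pos: [0.5499, -0.0532, 0.081]
eef_rot: [-0.0, 0.99, 0.139, 0.0]
wrist_force: [0.1, -0.2, -1.7]
opening: 0.691
grasp_force: 64.6
```

>>> move_arm(plan=[0,0,0.2,0,0,0,0,0,0.4,0,0,0,0,0,0.6,0,0,0,0,0,0.8,0,0,0,0,0,1.0,0,0,0,0,0,1.2,0,0,0,0,0,1.4,0,0,0,0,0,1.58,0,0,0,0,0,1.72,0,0,0,0,0,1.79,0,0,0])

```text
time_s: 8.72
eef_pos: [0.5501, -0.0533, 0.1703]
eef_rot: [0.0, 0.99, 0.139, 0.0]
wrist_force: [0.9, 0.3, -1.6]
opening: 0.697
grasp_force: 64.6
```

```bash
python3 b.py; sleep 0; python3 b.py; python3 - <<'E'
from h import *
c=cam("wrist"); save(c,"pics/w3.png")
E
```

```text
ball px [282.46214356 300.3972468 ] 1017 pos [ 0.55019622 -0.05328824  0.17051856] t 8.775 q6 0.9796276658914319
ball px [282.46403941 300.44729064] 1015 pos [ 0.55008569 -0.05327195  0.17011972] t 8.825 q6 0.9796520828610807
```

View pics/w3.png

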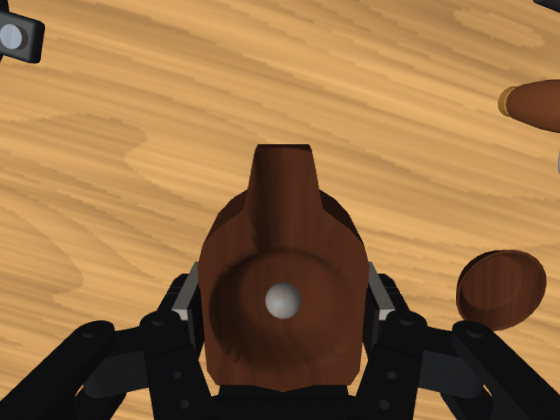

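The dish is held level. Ball still at (282,300), lip end at about (284,146). Now I'll work out where the lip is relative to the TCP.

```bash
python3 - <<'E'
from h import *
c=cam("wrist");o=ctrl.get_obs()["eef_pos"]
l=plane(c,[[284,146]],.196)[0]; b=plane(c,[[282.5,300.4]],.190)[0]
print(l-o,b-o,(l-b),np.arctan2(*(l-b)[[1,0]]),np.linalg.norm((l-b)[:2]))
e=plane(c,[[198,275],[368,275]],.2)[:,:2]; print(e-o[:2],np.linalg.norm(e[1]-e[0]))
E
```

```text
[0.05834674 0.01499461 0.02647447] [ 0.00025504 -0.00114616  0.02047447] [0.0580917  0.01614076 0.006     ] 0.271013660735193 0.060292372709613413
[[ 0.00809128  0.03139934]
 [ 0.02426806 -0.02494874]] 0.05862418805279414
```

>>> move_arm(plan=[0,0,0,0,0,0.01,0,0,0,0,0,0.04,0,0,0,0,0,0.09,0,0,0,0,0,0.16,0,0,0,0,0,0.24,0,0,0,0,0,0.32,0,0,0,0,0,0.4,0,0,0,0,0,0.48,0,0,0,0,0,0.56,0,0,0,0,0,0.64])

```text
time_s: 10.18
eef_pos: [0.5498, -0.0532, 0.1696]
eef_rot: [-0.0, 0.895, 0.446, -0.0]
wrist_force: [-0.1, 0.0, -1.6]
opening: 0.689
grasp_force: 64.6
```

>>> move_arm(plan=[0,0,0,0,0,0.08,0,0,0,0,0,0.16,0,0,0,0,0,0.24,0,0,0,0,0,0.32,0,0,0,0,0,0.4,0,0,0,0,0,0.48,0,0,0,0,0,0.54,0,0,0,0,0,0.585,0,0,0,0,0,0.61,0,0,0,0,0,0.615])

```text
time_s: 11.42
eef_pos: [0.5499, -0.0532, 0.1697]
eef_rot: [-0.0, 0.72, 0.694, -0.0]
wrist_force: [-0.6, -1.0, -1.9]
opening: 0.693
grasp_force: 64.6
```

```bash
python3 b.py;python3 b.py; python3 b.py
```

```text
ball px [282.67151163 300.01162791] 1032 pos [ 0.54990342 -0.05322165  0.16973883] t 11.475 q6 -0.27557846437701455
ball px [282.67248062 300.00775194] 1032 pos [ 0.54992747 -0.05321221  0.16977055] t 11.525 q6 -0.27521418682825527
ball px [282.6553727  300.00484027] 1033 pos [ 0.54991156 -0.05320505  0.16975565] t 11.575 q6 -0.2751004028846471
```

>>> move_arm(plan=[0.002,0.02,0,0,0,0,0.005,0.07,0,0,0,0,0.011,0.15,0,0,0,0,0.02,0.26,0,0,0,0,0.03,0.4,0,0,0,0,0.041,0.55,0,0,0,0,0.052,0.7,0,0,0,0,0.064,0.85,0,0,0,0,0.075,1.0,0,0,0,0,0.086,1.15,0,0,0,0])

```text
time_s: 12.82
eef_pos: [0.5543, 0.0048, 0.1698]
eef_rot: [-0.0, 0.72, 0.694, -0.0]
wrist_force: [-0.2, -0.9, -1.5]
opening: 0.693
grasp_force: 64.6
```

>>> move_arm(plan=[0.011,0.15,0,0,0,0,0.022,0.3,0,0,0,0,0.033,0.45,0,0,0,0,0.045,0.6,0,0,0,0,0.056,0.75,0,0,0,0,0.067,0.9,0,0,0,0,0.079,1.05,0,0,0,0,0.09,1.2,0,0,0,0,0.101,1.35,0,0,0,0,0.112,1.5,0,0,0,0])

```text
time_s: 14.08
eef_pos: [0.5599, 0.0798, 0.1698]
eef_rot: [-0.0, 0.72, 0.694, -0.0]
wrist_force: [1.4, -0.1, -1.1]
opening: 0.687
grasp_force: 64.6
```

>>> move_arm(plan=[0.011,0.15,0,0,0,0,0.022,0.29,0,0,0,0,0.032,0.42,0,0,0,0,0.041,0.54,0,0,0,0,0.05,0.65,0,0,0,0,0.056,0.74,0,0,0,0,0.062,0.81,0,0,0,0,0.066,0.86,0,0,0,0,0.069,0.89,0,0,0,0,0.07,0.9,0,0,0,0])

```text
time_s: 15.32
eef_pos: [0.5633, 0.1243, 0.1698]
eef_rot: [0.0, 0.72, 0.694, -0.0]
wrist_force: [-0.3, -0.9, -0.5]
opening: 0.689
grasp_force: 64.6
```

```bash
python3 b.py;python3 b.py; python3 - <<'E'
from h import *
c=cam("wrist"); save(c,"pics/w4.png"); print(proj(c,[[.566,.267,.165]]))
E
```

```text
ball px [282.672147   300.00870406] 1034 pos [0.56337062 0.12428972 0.16979328] t 15.375 q6 0.047556197128762585
ball px [282.6892546  300.00580833] 1033 pos [0.56334306 0.12424303 0.16979377] t 15.425 q6 0.04749692573019261
[[ 276.7620398  -107.61103427]]
```

View pics/w4.png

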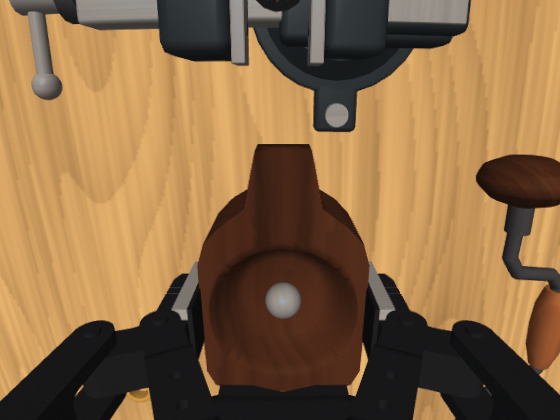

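The jaws run straight up the image, the lip end is at (284,146) and the cup is still out of view above. Closing in another 60 mm before the next look.

>>> move_arm(plan=[0,0.02,0,0,0,0,0,0.06,0,0,0,0,0,0.12,0,0,0,0,0,0.2,0,0,0,0,0,0.3,0,0,0,0,0,0.4,0,0,0,0,0,0.5,0,0,0,0,0,0.6,0,0,0,0,0,0.7,0,0,0,0,0,0.8,0,0,0,0])

```text
time_s: 16.73
eef_pos: [0.5633, 0.1646, 0.1698]
eef_rot: [0.0, 0.72, 0.694, -0.0]
wrist_force: [0.1, 0.2, -0.6]
opening: 0.691
grasp_force: 64.6
```

>>> move_arm(plan=[0,0.1,0,0,0,0,0,0.19,0,0,0,0,0,0.27,0,0,0,0,0,0.33,0,0,0,0,0,0.37,0,0,0,0,0,0.39,0,0,0,0,0,0.4,0,0,0,0,0,0.4,0,0,0,0])

```text
time_s: 17.73
eef_pos: [0.5633, 0.1842, 0.1698]
eef_rot: [0.0, 0.72, 0.694, 0.0]
wrist_force: [0.0, 0.3, -1.0]
opening: 0.694
grasp_force: 64.6
```

```bash
python3 b.py; python3 - <<'E'
from h import *
c=cam("wrist");s=cam("scene");t=cam("top"); X=[[.566,.267,.165]]
for k in(c,s,t): print(proj(k,X))
f=lambda c,x,y,w,h:cv2.resize(c["pixels"][y:y+h,x:x+w,::-1],(390,290),interpolation=cv2.INTER_CUBIC)
cv2.imwrite("pics/z5.png",np.vstack([np.hstack([f(c,182,20,195,145),f(s,320,110,96,72)]),np.hstack([f(t,136,175,64,48),f(c,0,0,560,420)])]))
E
```

```text
ball px [282.70628019 299.99903382] 1035 pos [0.56336041 0.18423636 0.1698194 ] t 17.775 q6 0.15204093157360146
[[283.07092602  71.84293225]]
[[369.50273277 143.61294477]]
[[162.93786431 197.01435077]]
```

View pics/z5.png

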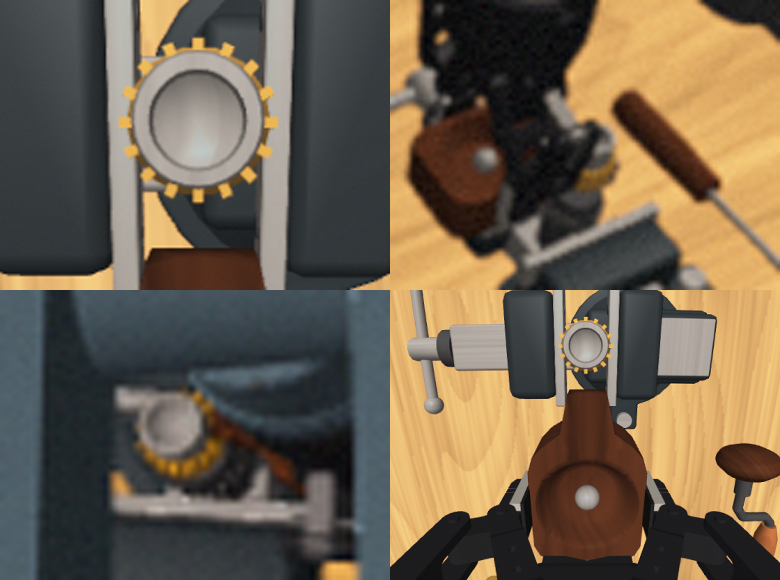

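In the wrist crop the cup mouth is at about px (281,78.8), roughly 65 px across, with the lip end at (284,146). No contact anywhere.

```bash
python3 - <<'E'
from h import *
c=cam("wrist"); s=cam("scene"); u=[280.8,78.8]
k=plane(c,[u],.165)[0]; o=ctrl.get_obs()["eef_pos"]
print("cup",k,"width check",np.ptp(plane(c,[[248.3,78.8],[313.8,78.8]],.165)[:,0]))
t0=cam("top"); print("tri w/top",tri(c,u,t0,[163.8,197.1]),tri(c,u,s,[369.9,143.3]))
l=plane(c,[[284,146]],.1675+.028)[0]; b=plane(c,[[282.7,300]],.1895)[0]; print("lip",l-o,"ball",b-o,"yaw",np.arctan2(*(l-b)[[1,0]]), "shift units",(k-l)/.05)
for z,a in ((.096,[[235,5],[239,60]]),(.096,[[322,5],[320,60]])): pass
# jaw bar inner edges in view (crop px/2 + offset)
for p,q in(((137,10),(142,270)),((265,10),(257,270))):
    e=plane(c,[[182+p[0]/2,20+p[1]/2],[182+q[0]/2,20+q[1]/2]],.096); d=e[0]-e[1]; print("jaw",np.arctan2(d[1],d[0]))
E
```

```text
cup [0.56504251 0.26449457 0.165     ] width check 0.0250177058145149
tri w/top [0.56515562 0.2643444  0.16805887] [0.56620999 0.26546072 0.1678083 ]
lip [0.00208084 0.05930388 0.02570651] ball [-0.00055025 -0.00098731  0.01970651] yaw 1.5271843029944774 shift units [-0.00784719  0.41935253 -0.61      ]
jaw 1.5312814422760868
jaw 1.524193903091477
```

>>> move_arm(plan=[0,0.015,0,0,0,0,0,0.05,0,0,0,0,0,0.1,0,0,0,0,0,0.16,0,0,0,0,0,0.23,0,0,0,0,0,0.3,0,0,0,0,0,0.36,0,0,0,0,0,0.4,0,0,0,0,0,0.42,0,0,0,0,0,0.43,0,0,0,0])

```text
time_s: 19.32
eef_pos: [0.5633, 0.2058, 0.1698]
eef_rot: [0.0, 0.72, 0.694, -0.0]
wrist_force: [-0.5, 0.3, -1.5]
opening: 0.692
grasp_force: 64.6
```

>>> move_arm(plan=[0,0,0,0,0,0,0,0,0,0,0,0,0,0,0,0,0,0,0,0,0,0,0,0,0,0,0,0,0,0,0,0,0,0,0,0,0,0,0,0,0,0,0,0,0,0,0,0])

```text
time_s: 20.32
eef_pos: [0.5633, 0.2058, 0.1698]
eef_rot: [-0.0, 0.72, 0.694, 0.0]
wrist_force: [0.6, -0.5, -1.4]
opening: 0.69
grasp_force: 64.6
```

```bash
python3 b.py; python3 - <<'E'
from h import *
c=cam("wrist");s=cam("scene");save(c,"pics/w6.png")
o=ctrl.get_obs()
print("lip-cup mm",(o["eef_pos"]+[.0021,.0593,.0177]-[.5652,.2646,.1665])*1000,o["grasp_force"])
f=lambda c,x,y,w,h:cv2.resize(c["pixels"][y:y+h,x:x+w,::-1],(400,300),interpolation=cv2.INTER_CUBIC)
cv2.imwrite("pics/z6.png",np.hstack([f(c,0,0,560,420),f(s,320,110,96,72)]))
E
```

```text
ball px [282.69148936 299.95357834] 1034 pos [0.56333879 0.20577232 0.16977201] t 20.375 q6 0.18851426086597575
lip-cup mm [ 0.21738649  0.48205634 20.99216568] 64.57556247711182
```

View pics/z6.png

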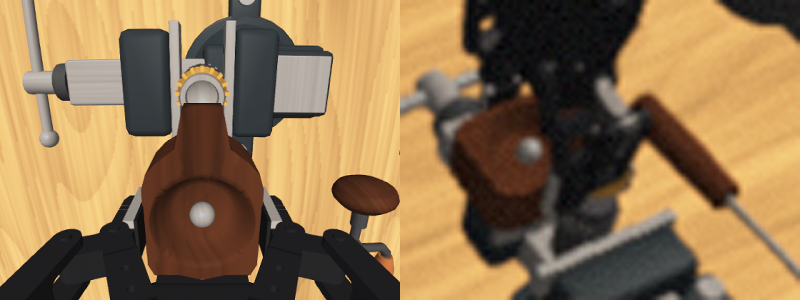

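The lip end (about (204,103) in the left panel) is centred over the cup mouth, with the ball in the middle and the dish along the jaws. Handing in.

```bash
python3 -c "
from bench import ctrl
print(ctrl.hand_in())"
```

```text
the job is handed in; nothing more can be done
None
```

I handed the job in with the dish held level and still: its lip points along the jaws about 21 mm above the cup and within about 1 mm of its axis by my measurements, and the ball is in the middle of the hollow; the hand-in gave no verdict.

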